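# Put the condiments back on their tray

## Robot

A 6-joint arm with a two-finger parallel gripper is mounted at the origin on a cart in front of the work surface, level with it; the furniture and walls round the work are solid. World frame = base frame: x ahead of the robot, y to its left, z up, the work surface at z = 0. Lengths are in mm, angles in degrees, forces in N, time in s.
With the tool pointing down it reaches from about 300 to 850 mm from the base axis. Payload 4.2 kg.
Tool frame: the origin (TCP) lies midway between the tips of the shut fingers; the grasp point (between the pads) lies 19 mm behind it; z points along the fingers, y is the line along which they close (so a half turn about z gives the same grasp; the last joint's range is limited). The gripper opens to 91 mm and grips with 3 to 60 N. Pads are 32 mm wide; open, the fingers measure 118 mm over their backs; the gripper's body (76 mm by 178 mm) begins 60 mm behind the grasp point.
Start: joints at [-77.578, 18.312, 89.639, -0, 72.044, -1.146], TCP at [134.893, -558.97, 213.976] pointing down, gripper open.
Joint ranges: [-177.97, 177.97], [-48.28, 115.42], [12.27, 149.76], [-77.06, 257.06], [2.81, 150.46], [-146.56, 146.56]. Speed limits (degrees/s): [147.25, 147.25, 180, 180, 180, 180].

## Interface

Orientations are given as [roll, pitch, yaw] about the fixed x, y, z axes, in that order (R = Rz(yaw) Ry(pitch) Rx(roll)).
In Python, from workcell import env gives the robot as it stands.
- The arm moves only by the shell command python3 -m jog 'ROWS' [FORCE]. ROWS is a JSON object of lists of equal length, an entry for each row: "jaw": the finger opening in mm, from 0 to 91.2; "slide": the shift along the tool's x, y, z in units of 30 mm (1.0 is 30 mm), a list of three; "spin": the turn about the tool's z in units of 8 degrees (1.0 is 8 degrees). In form: {"jaw": [jaw, ...], "slide": [[dx, dy, dz], ...], "spin": [spin, ...]}. A call has 1 to 10 rows; each row shifts and turns the commanded pose from where the row before left it, along the tool's axes as they then stand; what a row does not reach is not made up. A row lasts 1/10 s, in which the tool goes at most 50 mm and 8.59 degrees, less where a joint would pass 70% of its speed; a pose out of reach is approached as far as the arm can. A call is refused whole if a number of a shift passes 1 or a number of a turn 1, either way. A call with a gripper value outside its range is refused whole. The fingers move at their own pace and stop on an object; FORCE is the grip in N (left out, the last holds). Time passes only in rows, so rows that do not move let the fingers close. It gives the time, the measured TCP pose, the force, the opening and the grip force at its end, in the units of the state.
- env.state(): the state, without advancing time (a new reading comes with each control period).
- env.grab_frame(name): name is "scene" or "top" or "wrist"; returns the picture (420x560x3 uint8, red, green, blue); there is no depth.
- env.camera_model(name): a dict with "fx", "fy", "cx", "cy" (pixels), "camera_from_world" (4x4, takes a point from world to camera coordinates). Camera axes: x right, y up, looking along -z (the intrinsics and any distortion apply to the point x, -y, -z); pixel columns grow to the right and rows downward; lengths in mm; the calibration is good to about 2 mm. A picture is of the moment at which its call begins: read the wrist's pose just before it. camera_model takes no time and is no camera call; for the wrist camera it gives the pose at the moment of the call.
- env.job_done(): hands the job in; it is judged then, once.
The state is a dict: "time_s": time; "qpos": joint angles; "qvel": joint speeds; "effort": joint torques, N m; "ee_pos": TCP position; "ee_rot": TCP orientation; "force": force on the tool from outside, world axes, zero at the start; "torque": the same for the moment, N m; "gripper_width": finger opening in mm; "gripper_force": force on a finger pad.
Only numpy, scipy, OpenCV 4.12 (cv2) and the standard library are available. Lean on these libraries where they do the work, as an engineer would, in place of code of your own. Each camera call takes 0.05 s, during which the arm holds its last target. There are 200 camera calls.

## Task

Put the four condiments back upright in the middle of their own coasters on the wooden tray: the salt shaker on the white coaster, the green-capped spice jar on the green one, the jar with the yellow lid on the yellow one, and the tall wooden pepper mill on the brown cork one. Set the pepper mill down last, after the other three are standing in place, so that nothing has to be reached past it. The red jam jar and the food tin stay where they are.

Things in the scene. Friction and masses are not known exactly. Their poses are not given: they have to be found in the camera images.
- pepper_mill: Tall brown turned-wood pepper mill, 170 mm tall, body 58 mm across at most; round head 49 mm across between 123 and 159 mm up, widest at about 140 mm, with a small metal knob on top (up to 170 mm); the head does not turn. About 0.18 kg. Origin: centre of its underside; z up along its axis.
- salt_shaker: Clear glass salt shaker with white salt and a grey perforated cap, 90 mm tall, 44 mm across. It grips like a square block 40 mm wide with its faces along its own x and y axes, which lie within 0.3 rad (17 degrees) of the world x and y axes at the start. About 0.1 kg. Origin: centre of its underside; z up along its axis.
- spice_jar: Slim round glass spice jar with a green cap and a white label, 106 mm tall, 46 mm across (cap 45 mm across from 85 mm up). About 0.11 kg. Origin: centre of its underside; z up along its axis.
- spread_jar: Round jar of light brown spread with a yellow lid, 94 mm tall, 63 mm across (lid 64 mm across, from 83 mm up; glass 60 mm). About 0.43 kg. Origin: centre of its underside; z up along its axis.
- coaster_cork: Brown cork round coaster, 84 mm across and 6 mm thick, lying fixed in the tray. Origin: centre of its underside, 8 mm above the worktop; z up, so its top is 6 mm above the origin (14 mm above the worktop).
- coaster_white: White round coaster, 84 mm across and 6 mm thick, lying fixed in the tray. Origin: centre of its underside, 8 mm above the worktop; z up, so its top is 6 mm above the origin (14 mm above the worktop). The fixed dark wooden tray is 384 x 116 mm, lips 16 mm high, brass handles at its two ends up to 29 mm high.
- coaster_green: Green round coaster, 84 mm across and 6 mm thick, lying fixed in the tray. Origin: centre of its underside, 8 mm above the worktop; z up, so its top is 6 mm above the origin (14 mm above the worktop).
- coaster_yellow: Yellow round coaster, 84 mm across and 6 mm thick, lying fixed in the tray. Origin: centre of its underside, 8 mm above the worktop; z up, so its top is 6 mm above the origin (14 mm above the worktop). The coasters lie in one row in any order, 90 mm centre to centre; the row runs along the coasters' y axis, which turns with the tray.
- jam_jar: Bystander, leave it: wide jar of red jam with a green lid, 90 mm tall, 74 mm across. Origin: centre of its underside; z up along its axis.
- food_tin: Bystander, leave it: tall food tin with a brown label, 110 mm tall, 75 mm across. The four condiments, the jam jar and this tin stand upright in six places to the right of the tray, at least 115 mm apart centre to centre. Origin: centre of its underside; z up along its axis.
Mind the look-alikes: they are no part of the job. Of the things shaped like the pepper_mill, the brown one is meant.

How it is judged:
By the outcome, as a careful person would: the job done as asked, in the order asked, and still so for the second after the job is handed in, with the robot touching nothing.
It also fails if it takes over 122 s, if anything falls off the work surface, if the arm or the gripper's body presses on something with over 40 N, if the wrist force passes 120 N, or if a joint passes its speed limit or range.

## Working session

There is one attempt and no reset: what is moved stays moved. The work goes in short steps, Python scripts to look and compute and a shell command to move; the robot and the scene stay as the last step left them, time stands still between calls to the robot, and variables do not carry over. Pictures are saved under pics/ and viewed, at most 14 in all, crops included, and the job is handed in when it is done.

```bash
mkdir -p pics; ls
python3 - <<'E'
from workcell import env
import cv2,numpy as np
np.set_printoptions(precision=3,suppress=True)
for n in("scene","top"):
    cv2.imwrite(f"pics/{n}0.png",env.grab_frame(n)[:,:,::-1])
    m=env.camera_model(n);print(n,{k:(np.array(v) if k=="camera_from_world" else v) for k,v in m.items()})
s=env.state();print(s["ee_pos"],s["ee_rot"],s["time_s"])
E
```

```text
pics
scene {'fx': 470.02620588256144, 'fy': 470.02620588256144, 'cx': 276.91707982723386, 'cy': 212.56218556950515, 'camera_from_world': array([[   -0.311,    -0.95 ,     0.005,   176.645],
       [    0.491,    -0.156,     0.857,  -313.168],
       [   -0.814,     0.269,     0.515, -1030.095],
       [    0.   ,     0.   ,     0.   ,     1.   ]])}
top {'fx': 384.5553196836995, 'fy': 384.5553196836995, 'cx': 277.53876770400564, 'cy': 201.6905974884282, 'camera_from_world': array([[  -0.018,   -1.   ,    0.004,   31.092],
       [   0.987,   -0.018,    0.157, -543.745],
       [  -0.157,    0.007,    0.988, -952.864],
       [   0.   ,    0.   ,    0.   ,    1.   ]])}
[ 134.801 -558.518  213.186] [-179.908   -0.      13.569] 0.1
```

View pics/scene0.png

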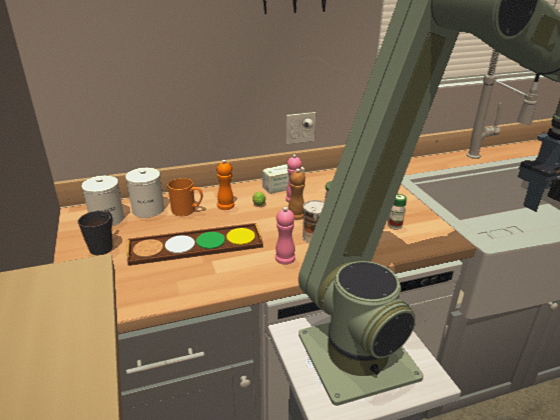

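View pics/top0.png

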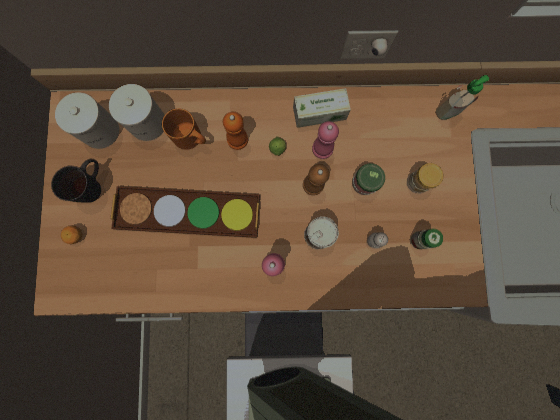

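The top view shows four mill shapes: orange (234,122), pink (328,132), pink (272,265) and brown (318,172). Only the brown one fits. The coasters are cork (135,207), white (169,211), green (203,212) and yellow (237,214). Next I'll take enlarged crops to confirm and measure.

Run:
```python
import cv2
im=cv2.imread("pics/top0.png")
def crop(n,x0,y0,x1,y1,k):
    c=cv2.resize(im[y0:y1,x0:x1],None,fx=k,fy=k,interpolation=cv2.INTER_CUBIC)
    for x in range(x0,x1,10): cv2.line(c,((x-x0)*k,0),((x-x0)*k,6 if x%50 else 16),(255,255,255),1); 
    for y in range(y0,y1,10): cv2.line(c,(0,(y-y0)*k),(6 if y%50 else 16,(y-y0)*k),(255,255,255),1)
    cv2.imwrite(n,c)
crop("pics/c1.png",300,140,460,260,5)
crop("pics/c2.png",110,170,270,250,5)
```

```text
(no output)
```

View pics/c1.png

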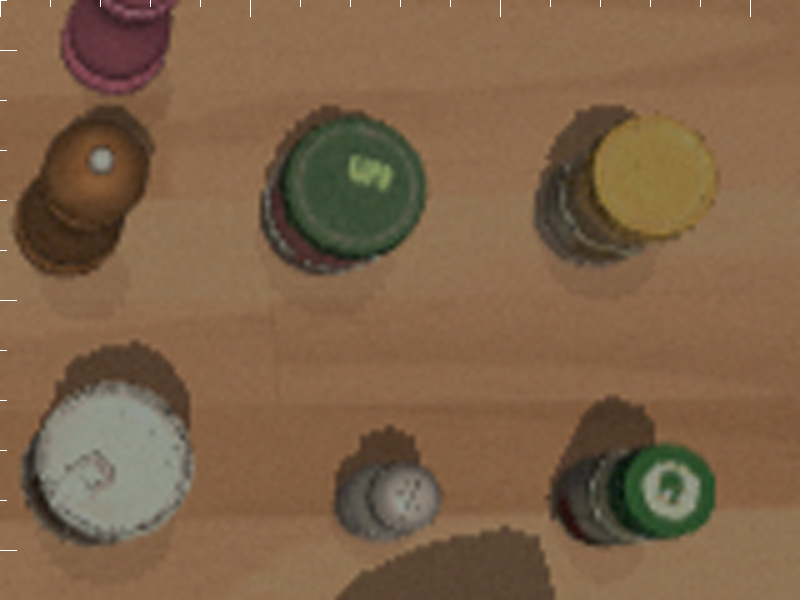

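View pics/c2.png

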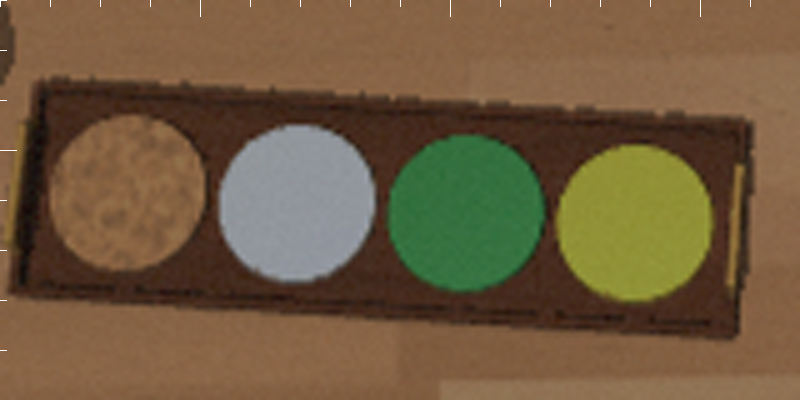

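The crops confirm the brown mill (knob 320,172). They also show the spread lid (431,175.5), the spice cap (433.5,238), the salt cap (381,239), and all four coasters clearly.

```bash
cat > h.py <<'E'
from workcell import env
import numpy as np, cv2
np.set_printoptions(precision=1,suppress=True)
def ray(m,u,v,z):
    T=np.array(m["camera_from_world"]);R=T[:3,:3];t=T[:3,3];c=-R.T@t
    d=R.T@np.array([(u-m["cx"])/m["fx"],-(v-m["cy"])/m["fy"],-1]); return c+d*(z-c[2])/d[2]
def proj(m,p):
    T=np.array(m["camera_from_world"]);q=T[:3,:3]@np.array(p)+T[:3,3]
    return np.array([m["cx"]+m["fx"]*q[0]/-q[2],m["cy"]-m["fy"]*q[1]/-q[2]])
def wr(name):
    m=env.camera_model("wrist"); s=env.state(); im=env.grab_frame("wrist"); cv2.imwrite(f"pics/{name}.png",im[:,:,::-1]); return m,s
def to(p,yaw=None):
    "tool-frame shift to world TCP p, units of 30 mm; spin in 8 deg units"
    from scipy.spatial.transform import Rotation as R
    s=env.state(); r=R.from_euler("xyz",s["ee_rot"],degrees=True)
    d=r.inv().apply(np.array(p)-s["ee_pos"])/30
    print("t",round(s["time_s"],2),"ee",np.array(s["ee_pos"]),np.array(s["ee_rot"]),"slide units",np.round(d,2), "" if yaw is None else "spin %.2f"%(-((yaw-s["ee_rot"][2]+90)%180-90)/8))
E
python3 - <<'E'
from h import *
m=env.camera_model("top")
P=dict(knob=(101,159,170),millhead=(97,174,140),spread=(656,178,94),spice=(668,490,106),salt=(405,496,90),tin=(113,462,110),jam=(355,187,90))
for k,(a,b,z) in P.items(): print(k,ray(m,300+(a+.5)/5-.5,140+(b+.5)/5-.5,z))
C=[ray(m,110+(a+.5)/5-.5,170+(b+.5)/5-.5,14) for a,b in((128,192),(297,203),(466,213),(634,222))]
print(np.array(C),np.linalg.norm(np.diff(C,axis=0),axis=1)); 
print("pinks",ray(m,272,265,165),ray(m,328,131,165),"orange",ray(m,234,122,165))
d=C[3]-C[0];print("row yaw",np.degrees(np.arctan2(d[1],d[0])))
w=env.camera_model("wrist");T=np.array(w["camera_from_world"]);print("wristcam",-T[:3,:3].T@T[:3,3],w["fx"],T[:3,:3]);to((0,-500,300))
E
```

```text
knob [592.4 -75.7 170. ]
millhead [592.3 -77.2 140. ]
spread [ 596.  -360.5   94. ]
spice [ 440.7 -348.9  106. ]
salt [ 441.  -227.2   90. ]
tin [458.5 -83.4 110. ]
jam [ 594.9 -211.5   90. ]
[[538.6 399.2  14. ]
 [531.1 309.4  14. ]
 [524.1 219.8  14. ]
 [517.7 130.7  14. ]] [90.1 89.9 89.3]
pinks [383.4  36.9 165. ] [690.  -98.9 165. ] orange [715.7 120.6 165. ]
row yaw -94.44079782916594
wristcam [ 212.3 -539.6  383.8] 312.4773890241392 [[ 0.2 -1.  -0. ]
 [ 0.9  0.2 -0.3]
 [ 0.3  0.1  1. ]]
t 0.1 ee [ 134.8 -558.5  213.2] [-179.9   -0.    13.6] slide units [-3.9 -3.  -2.9]
```

```bash
python3 -m jog '{"jaw":[91,91,91,91,91,91,91,91,91,91],"slide":[[0,0,-0.12],[0,0,-0.12],[0,0,-0.12],[0,0,-0.12],[0,0,-0.12],[0,0,-0.12],[0,0,-0.12],[0,0,-0.12],[0,0,-0.12],[0,0,-0.12]],"spin":[-0.95,-0.95,-0.95,-0.95,-0.95,-0.95,-0.95,-0.95,-0.95,-0.95]}'
python3 -c "from h import *;to((441,-290,250),90)"
```

```text
time_s: 1.1
ee_pos: [134.8, -558.7, 249.6]
ee_rot: [-180.0, -0.1, 89.9]
force: [-0.0, 0.2, 0.0]
gripper_width: 91.1
gripper_force: 0.0
t 1.1 ee [ 134.8 -558.7  249.6] [-180.    -0.1   89.9] slide units [ 9.  10.2 -0. ] spin -0.01
```

```bash
python3 -m jog '{"jaw":[91,91,91,91,91,91,91,91,91,91],"slide":[[0.5,0.6,0],[0.9,1,0],[0.95,1,0],[0.95,1,0],[0.95,1,0],[0.95,1,0],[0.95,1,0],[0.95,1,0],[0.95,1,0],[0.95,1,0]],"spin":[0,0,0,0,0,0,0,0,0,0]}'
python3 -m jog '{"jaw":[91,91,91],"slide":[[0,0.6,0],[0,0,0],[0,0,0]],"spin":[0,0,0]}'
python3 - <<'E'
from h import *
m,s=wr("w0")
im=cv2.imread("pics/w0.png")
print(s["time_s"],s["ee_pos"])
for n,p in dict(salt=(441,-227,90),spice=(441,-349,106),spread=(596,-360.5,94)).items():print(n,proj(m,p))
u,v=proj(m,(441,-227,80)).astype(int)
x0=max(0,u-60);y0=max(0,v-60)
c=im[y0:y0+120,x0:x0+120];cv2.imwrite("pics/w0b.png",np.hstack([cv2.resize(im,(533,400)),cv2.resize(c,(400,400),interpolation=cv2.INTER_CUBIC)])[:, :800]); print(x0,y0)
E
```

```text
time_s: 2.1
ee_pos: [425.8, -289.7, 249.7]
ee_rot: [-180.0, -0.0, 89.6]
force: [0.7, -0.6, 0.0]
gripper_width: 91.1
gripper_force: 0.0
time_s: 2.4
ee_pos: [442.5, -291.1, 249.4]
ee_rot: [-179.9, -0.0, 89.6]
force: [-0.8, -0.2, 0.4]
gripper_width: 90.9
gripper_force: 0.0
2.4 [ 442.5 -291.1  249.4]
salt [282.7 136.8]
spice [283.5 252.6]
spread [420.2 256.9]
222 76
```

View pics/w0.png

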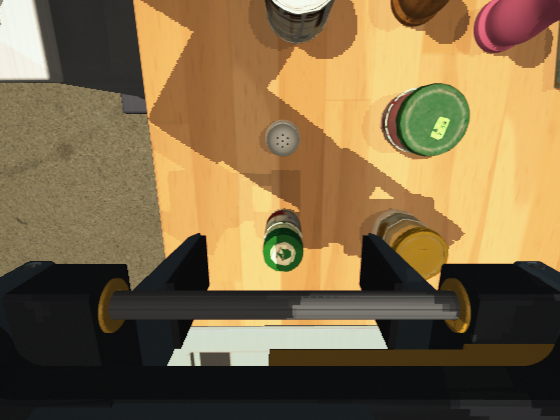

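The wrist view agrees with the projections to within a few pixels: salt cap (283,138), spice cap (283,251), yellow lid (418,250). I'll enlarge the salt cap to get its yaw.

Run:
```python
import cv2
im=cv2.imread("pics/w0.png")
cv2.imwrite("pics/w0s.png",cv2.resize(im[110:166,255:311],None,fx=10,fy=10,interpolation=cv2.INTER_CUBIC))
```

```text
(no output)
```

View pics/w0s.png

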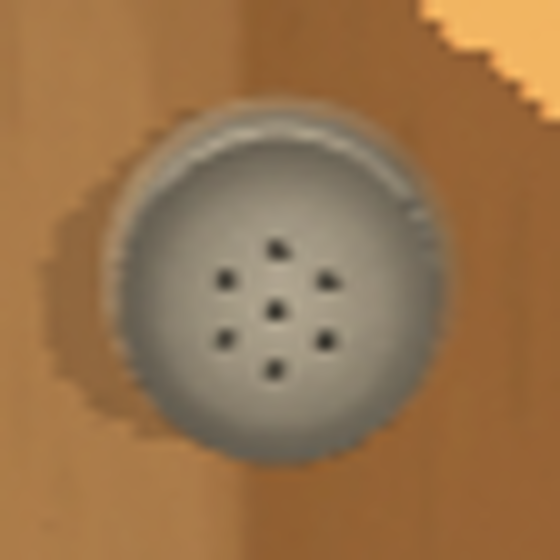

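The hole pattern is aligned with the image vertical, so the salt's yaw is about 0 and I'll grip at yaw 90. Descending on the salt now.

```bash
python3 -m jog '{"jaw":[91,91,91,91,91,91,91,91,91,91],"slide":[[0.5,0,0.5],[0.8,-0.05,1],[0.8,0,1],[0,0,1],[0,0,1],[0,0,1],[0,0,0.8],[0,0,0.6],[0,0,0.4],[0,0,0]],"spin":[-0.05,0,0,0,0,0,0,0,0,0]}'
python3 -m jog '{"jaw":[38,36,34,34,34,34,34,34,34,34],"slide":[[0,0,0],[0,0,0],[0,0,0],[0,0,0],[0,0,0],[0,0,0],[0,0,0],[0,0,0],[0,0,0],[0,0,0]],"spin":[0,0,0,0,0,0,0,0,0,0]}' 25
```

```text
time_s: 3.45
ee_pos: [440.0, -228.3, 29.8]
ee_rot: [-179.8, -0.1, 89.9]
force: [0.3, 0.4, 0.1]
gripper_width: 91.0
gripper_force: 0.0
time_s: 4.45
ee_pos: [441.6, -228.3, 31.0]
ee_rot: [180.0, 0.0, 90.0]
force: [-0.1, 0.7, 2.7]
gripper_width: 41.1
gripper_force: 24.8
```

```bash
python3 -m jog '{"jaw":[34,34,34,34,34,34,34,34,34,34],"slide":[[0,0,-0.4],[0,0,-0.8],[0,0,-1],[0,0,-1],[0,0,-1],[0,0,-1],[0.2,0.05,-1],[0.5,0.15,-0.5],[0.8,0.15,0],[1,0.15,0]],"spin":[0,0,0,0,0,0,0,0,0,0]}'
python3 -m jog '{"jaw":[34,34,34,34,34,34,34,34,34,34],"slide":[[1,0.2,0],[1,0.2,0],[1,0.2,0],[1,0.2,0],[1,0.2,0],[1,0.2,0],[1,0.2,0],[1,0.2,0],[1,0.2,0],[1,0.2,0]],"spin":[0,0,0,0,0,0,0,0,0,0]}'
python3 -m jog '{"jaw":[34,34,34,34,34,34,34,34],"slide":[[1,0.2,0],[1,0.2,0],[1,0.1,0],[1,0,0],[0.8,0,0],[0.5,0,0],[0,0,0],[0,0,0]],"spin":[0,0,0,0,0,0,0,0]}'
python3 -c "from h import *;to((531.1,309.4,46),90)"
```

```text
time_s: 5.45
ee_pos: [456.9, -153.2, 233.3]
ee_rot: [179.9, 0.1, 89.9]
force: [-0.5, -1.2, -0.4]
gripper_width: 40.9
gripper_force: 24.8
time_s: 6.45
ee_pos: [516.6, 147.9, 232.5]
ee_rot: [180.0, 0.0, 90.0]
force: [1.1, -0.1, -0.7]
gripper_width: 41.2
gripper_force: 24.8
time_s: 7.25
ee_pos: [531.7, 304.9, 232.0]
ee_rot: [-180.0, 0.1, 90.0]
force: [-0.2, -0.3, -0.4]
gripper_width: 41.3
gripper_force: 24.8
t 7.25 ee [531.7 304.9 232. ] [-180.     0.1   90. ] slide units [ 0.2 -0.   6.2] spin -0.00
```

```bash
python3 -m jog '{"jaw":[34,34,34,34,34,34,34,34,34,34],"slide":[[0.1,0,0.5],[0.05,0,1],[0,0,1],[0,0,1],[0,0,1],[0,0,0.8],[0,0,0.5],[0,0,0.2],[0,0,0.1],[0,0,0.05]],"spin":[0,0,0,0,0,0,0,0,0,0]}'
python3 -m jog '{"jaw":[34,34],"slide":[[0,0,0],[0,0,0]],"spin":[0,0]}'
```

```text
time_s: 8.25
ee_pos: [532.5, 309.8, 48.2]
ee_rot: [179.9, -0.0, 89.9]
force: [-0.2, -0.4, -0.3]
gripper_width: 41.0
gripper_force: 24.8
time_s: 8.45
ee_pos: [532.4, 310.3, 48.3]
ee_rot: [179.9, -0.0, 90.0]
force: [1.1, -0.5, -1.5]
gripper_width: 41.0
gripper_force: 24.8
```

```bash
python3 -m jog '{"jaw":[34,34,34,60,91,91,91],"slide":[[0,0,0.05],[0,0,0.04],[0,0,0],[0,0,0],[0,0,0],[0,0,0],[0,0,0]],"spin":[0,0,0,0,0,0,0]}'
python3 -m jog '{"jaw":[91,91,91,91,91,91,91,91,91,91],"slide":[[0,0,-0.4],[0,0,-0.8],[0,0,-1],[0,0,-1],[0,0,-1],[-0.3,0,-1],[-0.8,-0.1,-0.9],[-1,-0.15,0],[-1,-0.15,0],[-1,-0.15,0]],"spin":[0,0,0,0,0,0,0,0,0,0]}'
python3 -m jog '{"jaw":[91,91,91,91,91,91,91,91,91,91],"slide":[[-1,-0.15,0],[-1,-0.15,0],[-1,-0.15,0],[-1,-0.15,0],[-1,-0.15,0],[-1,-0.15,0],[-1,-0.15,0],[-1,-0.15,0],[-1,-0.15,0],[-1,-0.15,0]],"spin":[0,0,0,0,0,0,0,0,0,0]}'
python3 -c "from h import *;to((440.7,-349,46),90)"
```

```text
time_s: 9.15
ee_pos: [531.8, 310.1, 44.6]
ee_rot: [-180.0, 0.0, 90.0]
force: [-0.1, 0.7, 0.4]
gripper_width: 70.3
gripper_force: 0.0
time_s: 10.15
ee_pos: [515.1, 186.2, 229.0]
ee_rot: [179.9, -0.0, 90.0]
force: [-0.3, -0.6, 0.7]
gripper_width: 90.6
gripper_force: 0.0
time_s: 11.15
ee_pos: [469.8, -114.0, 228.8]
ee_rot: [179.9, 0.0, 90.0]
force: [-0.2, 0.3, 0.0]
gripper_width: 91.0
gripper_force: 0.0
t 11.15 ee [ 469.8 -114.   228.8] [179.9   0.   90. ] slide units [-7.8 -1.   6.1] spin -0.00
```

```bash
python3 -m jog '{"jaw":[91,91,91,91,91,91,91,91,91,91],"slide":[[-1,-0.2,0],[-1,-0.2,0],[-1,-0.2,0],[-1,-0.2,0],[-1,-0.2,0],[-1,0,0],[-1,0,0],[-0.6,0,0.2],[-0.2,0,0.6],[0,0,1]],"spin":[0,0,0,0,0,0,0,0,0,0]}'
python3 -m jog '{"jaw":[91,91,91,91,91,91,91],"slide":[[0,0,1],[0,0,1],[0,0,1],[0,0,0.8],[0,0,0.4],[0,0,0.1],[0,0,0]],"spin":[0,0,0,0,0,0,0]}'
python3 -m jog '{"jaw":[36,36,36,36,36,36,36,36,36,36],"slide":[[0,0,0],[0,0,0],[0,0,0],[0,0,0],[0,0,0],[0,0,0],[0,0,0],[0,0,0],[0,0,0],[0,0,0]],"spin":[0,0,0,0,0,0,0,0,0,0]}' 30
```

```text
time_s: 12.15
ee_pos: [441.0, -348.5, 174.9]
ee_rot: [179.8, 0.2, 89.9]
force: [0.5, 0.1, -0.2]
gripper_width: 91.1
gripper_force: 0.0
time_s: 12.85
ee_pos: [440.4, -346.9, 45.2]
ee_rot: [180.0, 0.0, 90.0]
force: [-0.1, -0.0, -0.6]
gripper_width: 91.0
gripper_force: 0.0
time_s: 13.85
ee_pos: [440.1, -346.9, 44.9]
ee_rot: [180.0, 0.0, 90.0]
force: [-0.2, -0.4, 1.8]
gripper_width: 45.8
gripper_force: 30.0
```

```bash
python3 -m jog '{"jaw":[36,36,36,36,36,36,36,36,36,36],"slide":[[0,0,-0.4],[0,0,-0.8],[0,0,-1],[0,0,-1],[0,0,-1],[0,0,-1],[0.2,0.05,-0.8],[0.5,0.15,-0.4],[0.8,0.15,0],[1,0.15,0]],"spin":[0,0,0,0,0,0,0,0,0,0]}'
python3 -m jog '{"jaw":[36,36,36,36,36,36,36,36,36,36],"slide":[[1,0.2,0],[1,0.2,0],[1,0.2,0],[1,0.2,0],[1,0.2,0],[1,0.2,0],[1,0.2,0],[1,0.2,0],[1,0.2,0],[1,0.2,0]],"spin":[0,0,0,0,0,0,0,0,0,0]}'
python3 -m jog '{"jaw":[36,36,36,36,36,36,36,36,36],"slide":[[1,0.2,0],[1,0.1,0],[1,0,0],[1,0,0],[1,0,0],[0.8,0,0],[0.5,0,0],[0,0,0],[0,0,0]],"spin":[0,0,0,0,0,0,0,0,0]}'
python3 -c "from h import *;to((524.1,219.8,60),90)"
```

```text
time_s: 14.85
ee_pos: [455.0, -270.6, 236.8]
ee_rot: [-180.0, -0.0, 89.9]
force: [0.6, -0.5, -0.5]
gripper_width: 45.6
gripper_force: 30.0
time_s: 15.85
ee_pos: [514.2, 30.2, 236.2]
ee_rot: [-179.9, -0.0, 90.0]
force: [0.4, -0.9, -2.1]
gripper_width: 45.6
gripper_force: 30.0
time_s: 16.75
ee_pos: [523.8, 216.7, 236.4]
ee_rot: [-179.9, 0.1, 90.0]
force: [0.1, 0.2, -1.1]
gripper_width: 45.2
gripper_force: 30.0
t 16.75 ee [523.8 216.7 236.4] [-179.9    0.1   90. ] slide units [0.1 0.  5.9] spin -0.00
```

```bash
python3 -m jog '{"jaw":[36,36,36,36,36,36,36,36,36,36],"slide":[[0.1,0,0.5],[0,0,1],[0,0,1],[0,0,1],[0,0,1],[0,0,0.7],[0,0,0.4],[0,0,0.15],[0,0,0.05],[0,0,0]],"spin":[0,0,0,0,0,0,0,0,0,0]}'
python3 -m jog '{"jaw":[36,36],"slide":[[0,0,0.06],[0,0,0]],"spin":[0,0]}'
```

```text
time_s: 17.75
ee_pos: [525.1, 220.2, 63.7]
ee_rot: [179.9, -0.0, 89.9]
force: [-0.1, -0.2, -1.0]
gripper_width: 45.0
gripper_force: 30.0
time_s: 17.95
ee_pos: [524.6, 220.3, 61.5]
ee_rot: [179.9, -0.0, 90.0]
force: [-0.5, 0.1, -0.3]
gripper_width: 45.5
gripper_force: 30.0
```

Next: lower 2 mm, release, then go to the spread jar.

```bash
python3 -m jog '{"jaw":[36,36,36,60,91,91,91,91],"slide":[[0,0,0.04],[0,0,0.03],[0,0,0],[0,0,0],[0,0,0],[0,0,0],[0,0,0],[0,0,0]],"spin":[0,0,0,0,0,0,0,0]}'
python3 -m jog '{"jaw":[91,91,91,91,91,91,91,91,91,91],"slide":[[0,0,-0.4],[0,0,-0.8],[0,0,-1],[0,0,-1],[0,0,-1],[-0.3,0,-1],[-0.8,0,-0.6],[-1,0.1,0],[-1,0.1,0],[-1,0.1,0]],"spin":[0,0,0,0,0,0,0,0,0,0]}'
python3 -m jog '{"jaw":[91,91,91,91,91,91,91,91,91,91],"slide":[[-1,0.15,0],[-1,0.15,0],[-1,0.15,0],[-1,0.15,0],[-1,0.15,0],[-1,0.15,0],[-1,0.15,0],[-1,0.15,0],[-1,0.15,0],[-1,0.15,0]],"spin":[0,0,0,0,0,0,0,0,0,0]}'
python3 -c "from h import *;to((596,-360,40),90)"
```

```text
time_s: 18.75
ee_pos: [524.4, 220.2, 58.9]
ee_rot: [180.0, 0.0, 90.0]
force: [0.3, 0.4, 0.1]
gripper_width: 82.4
gripper_force: 0.0
time_s: 19.75
ee_pos: [533.2, 96.2, 234.1]
ee_rot: [179.9, -0.0, 90.0]
force: [0.9, 0.0, -0.3]
gripper_width: 91.0
gripper_force: 0.0
time_s: 20.75
ee_pos: [578.1, -204.1, 233.9]
ee_rot: [179.9, 0.0, 90.0]
force: [-0.3, -0.0, -0.5]
gripper_width: 90.7
gripper_force: 0.0
t 20.75 ee [ 578.1 -204.1  233.9] [179.9   0.   90. ] slide units [-5.2  0.6  6.5] spin -0.00
```

```bash
python3 -m jog '{"jaw":[91,91,91,91,91,91,91,91,91],"slide":[[-1,0.2,0],[-1,0.2,0],[-1,0.1,0],[-1,0.1,0],[-1,0,0],[-0.8,0,0],[-0.4,0,0],[0,0,0],[0,0,0]],"spin":[0,0,0,0,0,0,0,0,0]}'
python3 - <<'E'
from h import *
m,s=wr("w1");im=cv2.imread("pics/w1.png")
p=proj(m,(596,-360,94));print(s["ee_pos"],p)
hsv=cv2.cvtColor(im,cv2.COLOR_BGR2HSV)
mk=cv2.inRange(hsv,(17,140,90),(28,255,255))
mk[:, :150]=0
n,l,st,c=cv2.connectedComponentsWithStats(mk)
for i in range(1,n):
    if st[i,4]>300: print(st[i],c[i],ray(m,*(st[i,:2]+st[i,2:4]/2),94))
cv2.imwrite("pics/w1m.png",np.hstack([im[:,100:480],cv2.cvtColor(mk,8)[:,100:480]]))
E
```

```text
time_s: 21.65
ee_pos: [596.0, -388.0, 233.2]
ee_rot: [180.0, -0.0, 90.0]
force: [-0.1, 0.2, 0.3]
gripper_width: 90.9
gripper_force: 0.0
[ 596.  -388.   233.2] [284.3 175. ]
[  343     0   154   228 13913] [439.8  88.7] [ 724.3 -301.9   94. ]
[ 313   57   35   92 1646] [330.1 110. ] [ 639.2 -292.1   94. ]
[375 100  15  76 448] [382.5 136. ] [ 690.8 -324.    94. ]
[ 253  142   64   73 3335] [283.1 175.6] [ 596.7 -363.5   94. ]
[ 218  224   48   51 1849] [244.7 251.2] [ 550.7 -440.3   94. ]
[329 246  31  29 333] [341.4 262.9] [ 661.1 -453.2   94. ]
```

View pics/w1m.png

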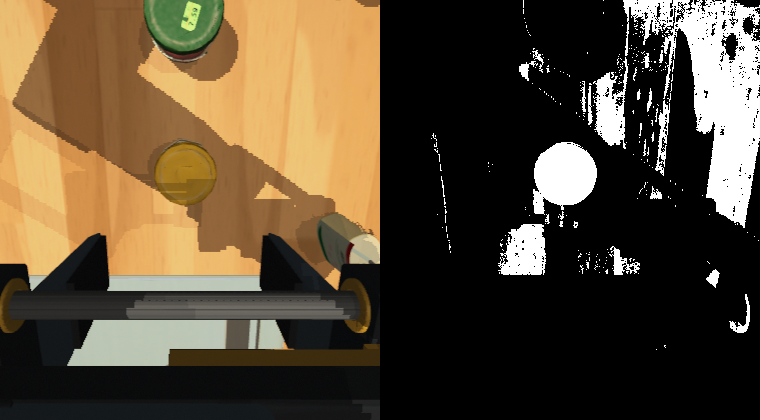

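The lid is centred at (285,174), which matches the (596,-360) estimate. The white and green bottle to the right is clear of the path.

```bash
python3 -m jog '{"jaw":[91,91,91,91,91,91,91,91,91,91],"slide":[[0.5,0,0.5],[0.45,0,1],[0,0,1],[0,0,1],[0,0,1],[0,0,0.9],[0,0,0.6],[0,0,0.3],[0,0,0.1],[0,0,0]],"spin":[0,0,0,0,0,0,0,0,0,0]}'
python3 -m jog '{"jaw":[50,50,50,50,50,50,50,50],"slide":[[0,0,0],[0,0,0],[0,0,0],[0,0,0],[0,0,0],[0,0,0],[0,0,0],[0,0,0]],"spin":[0,0,0,0,0,0,0,0]}' 45
```

```text
time_s: 22.7
ee_pos: [596.5, -360.1, 41.5]
ee_rot: [180.0, 0.0, 90.0]
force: [-0.4, 0.4, -0.4]
gripper_width: 90.9
gripper_force: 0.0
time_s: 23.5
ee_pos: [596.7, -360.6, 41.5]
ee_rot: [179.9, 0.0, 90.0]
force: [0.8, -0.2, 3.5]
gripper_width: 62.6
gripper_force: 45.0
```

```bash
python3 -m jog '{"jaw":[50,50,50,50,50,50,50,50,50,50],"slide":[[0,0,-0.3],[0,0,-0.7],[0,0,-1],[0,0,-1],[0,0,-1],[0,0,-1],[0.2,0,-0.9],[0.5,-0.1,-0.5],[0.8,-0.15,0],[0.9,-0.15,0]],"spin":[0,0,0,0,0,0,0,0,0,0]}'
python3 -m jog '{"jaw":[50,50,50,50,50,50,50,50,50,50],"slide":[[0.9,-0.2,0],[0.9,-0.2,0],[0.9,-0.2,0],[0.9,-0.2,0],[0.9,-0.2,0],[0.9,-0.2,0],[0.9,-0.2,0],[0.9,-0.2,0],[0.9,-0.2,0],[0.9,-0.2,0]],"spin":[0,0,0,0,0,0,0,0,0,0]}'
python3 -m jog '{"jaw":[50,50,50,50,50,50,50,50,50],"slide":[[0.9,-0.2,0],[0.9,0,0],[0.9,0,0],[0.8,0,0],[0.7,0,0],[0.5,0,0],[0.3,0,0],[0,0,0],[0,0,0]],"spin":[0,0,0,0,0,0,0,0,0]}'
python3 -c "from h import *;to((517.7,130.7,56),90)"
```

```text
time_s: 24.5
ee_pos: [582.5, -286.9, 231.7]
ee_rot: [-179.8, -0.1, 89.9]
force: [0.6, 0.4, -5.4]
gripper_width: 62.4
gripper_force: 45.0
time_s: 25.5
ee_pos: [521.6, -16.7, 231.4]
ee_rot: [-179.7, -0.0, 90.0]
force: [-0.0, -0.7, -5.1]
gripper_width: 62.8
gripper_force: 45.0
time_s: 26.4
ee_pos: [517.9, 131.1, 232.5]
ee_rot: [-180.0, 0.1, 90.0]
force: [0.2, 0.5, -5.0]
gripper_width: 62.6
gripper_force: 45.0
t 26.4 ee [517.9 131.1 232.5] [-180.     0.1   90. ] slide units [-0.  -0.   5.9] spin -0.00
```

```bash
python3 -m jog '{"jaw":[50,50,50,50,50,50,50,50,50,50],"slide":[[0,0,0.5],[0,0,1],[0,0,1],[0,0,1],[0,0,1],[0,0,0.7],[0,0,0.4],[0,0,0.15],[0,0,0.05],[0,0,0]],"spin":[0,0,0,0,0,0,0,0,0,0]}'
python3 -m jog '{"jaw":[50,50],"slide":[[0,0,0.03],[0,0,0]],"spin":[0,0]}'
```

```text
time_s: 27.4
ee_pos: [519.1, 131.6, 59.7]
ee_rot: [179.9, -0.0, 90.0]
force: [0.6, 0.1, -4.1]
gripper_width: 62.7
gripper_force: 45.0
time_s: 27.6
ee_pos: [518.7, 131.8, 58.6]
ee_rot: [179.9, -0.0, 90.0]
force: [0.0, 0.5, -6.1]
gripper_width: 63.0
gripper_force: 45.0
```

```bash
python3 -m jog '{"jaw":[50,50,50,50],"slide":[[0,0,0.04],[0,0,0.04],[0,0,0.02],[0,0,0]],"spin":[0,0,0,0]}'
python3 -m jog '{"jaw":[75,91,91,91,91,91],"slide":[[0,0,0],[0,0,0],[0,0,0],[0,0,0],[0,0,0],[0,0,0]],"spin":[0,0,0,0,0,0]}'
python3 -m jog '{"jaw":[91,91,91,91,91,91,91,91,91,91],"slide":[[0,0,-0.4],[0,0,-0.8],[0,0,-1],[0,0,-1],[0,0,-1],[0,0,-1],[0,0,-1],[0,0.1,-0.8],[-0.5,0.5,-0.2],[-1,0.8,0]],"spin":[0,0,0,0,0,0,0,0,0,0]}'
python3 -m jog '{"jaw":[91,91,91,91,91,91,91,91,91],"slide":[[-1,0.4,0],[-1,0.4,0],[-1,0.3,0],[-1,0,0],[-1,0,0],[-1,0,0],[-0.6,0,0],[0,0,0],[0,0,0]],"spin":[0,0,0,0,0,0,0,0,0]}'
python3 - <<'E'
from h import *
to((592.3,-76.5,121),90)
m,s=wr("w2"); print(proj(m,(592.4,-75.7,170)),proj(m,(592.4,-76.5,140)))
t=env.grab_frame("top")[:,:,::-1];cv2.imwrite("pics/top1.png",t)
w=cv2.imread("pics/w2.png")[:300,100:500]
cv2.imwrite("pics/v2.png",np.hstack([w,cv2.resize(t[160:260,110:243],(399,300),interpolation=cv2.INTER_CUBIC)]))
E
```

```text
time_s: 28.0
ee_pos: [518.5, 131.8, 55.4]
ee_rot: [180.0, -0.0, 90.0]
force: [-0.9, -0.2, -0.1]
gripper_width: 62.3
gripper_force: 45.0
time_s: 28.6
ee_pos: [518.3, 131.7, 54.9]
ee_rot: [180.0, 0.0, 90.0]
force: [0.2, -0.4, -0.4]
gripper_width: 91.2
gripper_force: 0.0
time_s: 29.6
ee_pos: [560.6, 87.8, 274.3]
ee_rot: [179.7, -0.1, 90.2]
force: [0.5, 0.1, 0.9]
gripper_width: 91.0
gripper_force: 0.0
time_s: 30.5
ee_pos: [593.1, -110.8, 271.2]
ee_rot: [180.0, -0.1, 89.9]
force: [-1.3, 0.4, 0.6]
gripper_width: 91.1
gripper_force: 0.0
t 30.5 ee [ 593.1 -110.8  271.2] [180.   -0.1  89.9] slide units [ 1.1 -0.   5. ] spin -0.01
[283.6 174.2] [283.6 169.9]
```

View pics/v2.png

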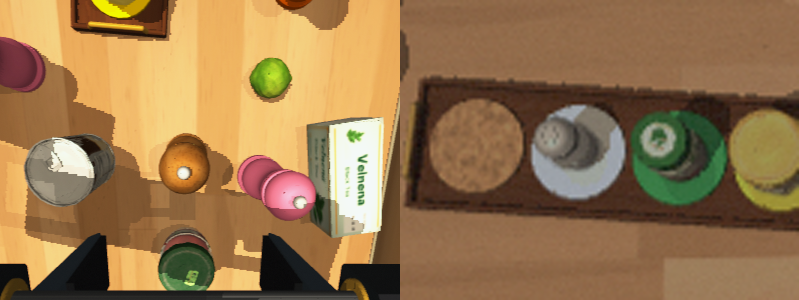

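The salt, spice and spread jars all stand on their coasters. The brown mill's knob (283,172) matches the projection, and the pink mill beside it is not wanted. Gripping the mill at its head now, with the jaw narrowed to stay clear of the pink mill.

```bash
python3 -m jog '{"jaw":[75,75,75,75,75,75,75,75,75,75],"slide":[[0.6,0,0],[0.6,0,0.1],[0,0,0.5],[0,0,1],[0,0,1],[0,0,1],[0,0,0.8],[0,0,0.5],[0,0,0.1],[0,0,0]],"spin":[0,0,0,0,0,0,0,0,0,0]}'
python3 -m jog '{"jaw":[40,40,40,40,40,40,40,40],"slide":[[0,0,0],[0,0,0],[0,0,0],[0,0,0],[0,0,0],[0,0,0],[0,0,0],[0,0,0]],"spin":[0,0,0,0,0,0,0,0]}' 40
```

```text
time_s: 31.6
ee_pos: [593.1, -73.8, 120.8]
ee_rot: [-180.0, -0.0, 90.1]
force: [0.0, -0.0, 0.2]
gripper_width: 74.7
gripper_force: 0.0
time_s: 32.4
ee_pos: [593.5, -75.5, 121.6]
ee_rot: [179.9, 0.0, 90.0]
force: [-0.4, 0.7, 5.8]
gripper_width: 46.9
gripper_force: 40.0
```

```bash
python3 -m jog '{"jaw":[40,40,40,40,40,40,40,40,40,40],"slide":[[0,0,-0.2],[0,0,-0.4],[0,0,-0.6],[0,0,-0.7],[0,0,-0.7],[0,0,-0.7],[0,0,-0.7],[0,0,-0.6],[0,0,-0.4],[0,0,-0.2]],"spin":[0,0,0,0,0,0,0,0,0,0]}'
python3 -m jog '{"jaw":[40,40,40,40,40,40,40,40,40,40],"slide":[[0.1,0,-0.1],[0.2,-0.03,0],[0.3,-0.03,0],[0.4,-0.04,0],[0.5,-0.05,0],[0.6,-0.06,0],[0.6,-0.07,0],[0.6,-0.07,0],[0.6,-0.07,0],[0.6,-0.07,0]],"spin":[0,0,0,0,0,0,0,0,0,0]}'
python3 -m jog '{"jaw":[40,40,40,40,40,40,40,40,40,40],"slide":[[0.6,-0.07,0],[0.6,-0.07,0],[0.6,-0.07,0],[0.6,-0.07,0],[0.6,-0.07,0],[0.6,-0.07,0],[0.6,-0.07,0],[0.6,-0.07,0],[0.6,-0.07,0],[0.6,-0.07,0]],"spin":[0,0,0,0,0,0,0,0,0,0]}'
python3 -c "from h import *;to((538.6,399.2,136),90)"
```

```text
time_s: 33.4
ee_pos: [593.4, -75.4, 278.3]
ee_rot: [179.9, 0.0, 90.0]
force: [-0.2, 0.1, -1.5]
gripper_width: 47.5
gripper_force: 40.0
time_s: 34.4
ee_pos: [577.9, 61.6, 279.7]
ee_rot: [-180.0, -0.0, 90.0]
force: [0.3, 0.1, -1.7]
gripper_width: 47.2
gripper_force: 40.0
time_s: 35.4
ee_pos: [557.2, 241.3, 279.8]
ee_rot: [-180.0, 0.0, 90.0]
force: [1.0, -0.5, -1.9]
gripper_width: 47.5
gripper_force: 40.0
t 35.4 ee [557.2 241.3 279.8] [-180.    0.   90.] slide units [ 5.3 -0.6  4.8] spin -0.00
```

```bash
python3 -m jog '{"jaw":[40,40,40,40,40,40,40,40,40,40],"slide":[[0.6,-0.1,0],[0.6,-0.1,0],[0.6,-0.1,0],[0.6,-0.1,0],[0.6,-0.1,0],[0.6,-0.1,0],[0.5,0,0],[0.4,0,0],[0.3,0,0],[0.2,0,0]],"spin":[0,0,0,0,0,0,0,0,0,0]}'
python3 -m jog '{"jaw":[40,40,40,40,40,40,40,40,40,40],"slide":[[0.1,0,0],[0,0,0],[0,0,0],[0,0,0],[0,0,0],[0,0,0],[0,0,0],[0,0,0],[0,0,0],[0,0,0]],"spin":[0,0,0,0,0,0,0,0,0,0]}'
python3 - <<'E'
from h import *
to((538.6,399.2,136),90)
a=env.grab_frame("scene")[:,:,::-1];b=env.grab_frame("top")[:,:,::-1]
cv2.imwrite("pics/v3.png",np.hstack([cv2.resize(a[130:280,80:280],(400,300),interpolation=cv2.INTER_CUBIC),cv2.resize(b[140:260,90:250],(400,300),interpolation=cv2.INTER_CUBIC)]))
E
```

```text
time_s: 36.4
ee_pos: [539.8, 390.4, 279.7]
ee_rot: [-180.0, 0.0, 90.0]
force: [0.2, -0.6, -0.8]
gripper_width: 47.5
gripper_force: 40.0
time_s: 37.4
ee_pos: [539.7, 392.7, 279.9]
ee_rot: [-180.0, 0.0, 90.0]
force: [-0.2, -0.2, -1.8]
gripper_width: 47.1
gripper_force: 40.0
t 37.4 ee [539.7 392.7 279.9] [-180.    0.   90.] slide units [ 0.2 -0.   4.8] spin -0.00
```

View pics/v3.png

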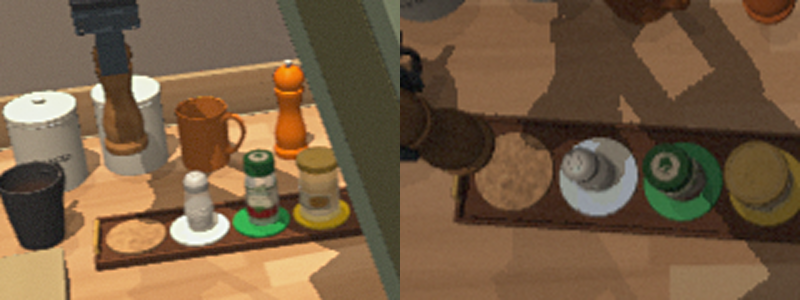

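Run:
```python
from h import *
for n,x0,y0,k in(("scene",80,130,2),("top",90,140,2.5)):
    m=env.camera_model(n)
    for z in (159,328-30,299-20):
        p=proj(m,(539.7,392.7,z)); print(n,z,(p-[x0,y0])*k)
```

```text
scene 159 [127.2 145.5]
scene 298 [112.   51.8]
scene 279 [114.2  65.2]
top 159 [ 62.7 146.3]
top 298 [-11.9 116.5]
top 279 [ -0.1 121.2]
```

The base in the picture, (125,143), matches the upright projection, (127,145), so the mill hangs straight. Lowering it onto the cork.

```bash
python3 -m jog '{"jaw":[40,40,40,40,40,40,40,40,40,40],"slide":[[0.1,-0.03,0.2],[0.1,0,0.5],[0,0,0.7],[0,0,0.7],[0,0,0.7],[0,0,0.7],[0,0,0.5],[0,0,0.3],[0,0,0.2],[0,0,0.1]],"spin":[0,0,0,0,0,0,0,0,0,0]}'
python3 -m jog '{"jaw":[40,40,40,40],"slide":[[0,0,0.05],[0,0,0],[0,0,0],[0,0,0]],"spin":[0,0,0,0]}'
```

```text
time_s: 38.5
ee_pos: [538.8, 398.8, 141.6]
ee_rot: [-180.0, 0.0, 90.0]
force: [0.3, -1.0, -1.4]
gripper_width: 47.1
gripper_force: 40.0
time_s: 38.9
ee_pos: [539.1, 398.8, 141.0]
ee_rot: [179.9, -0.0, 90.0]
force: [-0.5, 0.7, -1.6]
gripper_width: 47.1
gripper_force: 40.0
```

```bash
python3 -m jog '{"jaw":[40,40,40,40,40],"slide":[[0,0,0.05],[0,0,0.05],[0,0,0.04],[0,0,0],[0,0,0]],"spin":[0,0,0,0,0]}'
python3 -m jog '{"jaw":[40,40,40],"slide":[[0,0,0.03],[0,0,0],[0,0,0]],"spin":[0,0,0]}'
```

```text
time_s: 39.4
ee_pos: [538.8, 398.6, 136.1]
ee_rot: [-180.0, 0.0, 90.0]
force: [-0.4, -0.5, -1.2]
gripper_width: 47.7
gripper_force: 40.0
time_s: 39.7
ee_pos: [538.9, 398.7, 135.7]
ee_rot: [180.0, -0.0, 90.0]
force: [-0.1, 0.2, 0.7]
gripper_width: 47.3
gripper_force: 40.0
```

Contact: the force has turned upward. Releasing, lifting clear and checking.

```bash
python3 -m jog '{"jaw":[48,55,65,80,80,80],"slide":[[0,0,0],[0,0,0],[0,0,0],[0,0,0],[0,0,0],[0,0,0]],"spin":[0,0,0,0,0,0]}'
python3 -m jog '{"jaw":[80,80,80,80,80,80,80,80,80,80],"slide":[[0,0,-0.3],[0,0,-0.7],[0,0,-1],[0,0,-1],[0,0,-1],[0,0,-1],[-0.5,-0.3,-0.5],[-1,-0.5,0],[-1,-0.5,0],[-1,-0.5,0]],"spin":[0,0,0,0,0,0,0,0,0,0]}'
python3 -m jog '{"jaw":[80,80,80,80,80,80,80,80,80,80],"slide":[[-1,0,0],[-1,0,0],[-1,0,0],[-1,0,0],[-1,0,0],[-1,0,0],[-0.8,0,0],[-0.4,0,0],[0,0,0],[0,0,0]],"spin":[0,0,0,0,0,0,0,0,0,0]}'
python3 - <<'E'
from h import *
a=env.grab_frame("scene")[:,:,::-1];b=env.grab_frame("top")[:,:,::-1]
cv2.imwrite("pics/v4.png",np.hstack([cv2.resize(a[130:280,80:280],(400,300),interpolation=cv2.INTER_CUBIC),cv2.resize(b[140:260,90:250],(400,300),interpolation=cv2.INTER_CUBIC)]))
E
```

```text
time_s: 40.3
ee_pos: [538.8, 398.6, 135.2]
ee_rot: [-180.0, 0.0, 90.0]
force: [0.3, 0.9, -0.2]
gripper_width: 79.7
gripper_force: 0.0
time_s: 41.3
ee_pos: [484.1, 292.7, 301.1]
ee_rot: [179.9, -0.0, 90.0]
force: [0.9, -0.4, 0.5]
gripper_width: 80.1
gripper_force: 0.0
time_s: 42.3
ee_pos: [484.8, 78.3, 300.6]
ee_rot: [180.0, -0.0, 90.0]
force: [0.9, 0.6, -0.2]
gripper_width: 80.0
gripper_force: 0.0
```

View pics/v4.png

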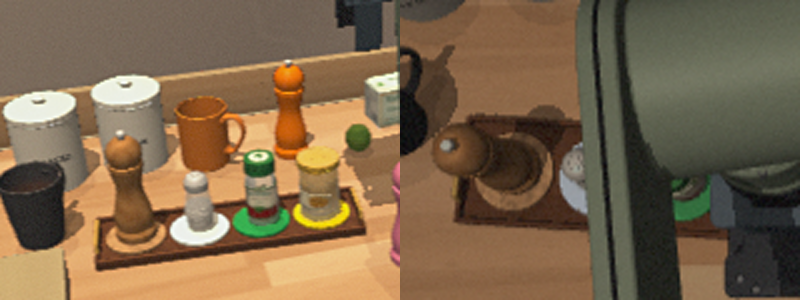

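All four stand upright and centred on their coasters, and the gripper is clear of everything.

```bash
python3 -c "from workcell import env;print(env.job_done())"
```

```text
the job is handed in; nothing more can be done
None
```

The salt shaker, spice jar, spread jar and, last, the brown pepper mill now stand upright in the middle of their own coasters; I left the jam jar and tin alone, and handed the job in at about 42 s.

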